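Clear the drilling slide and hold its index plunger out

ROBOT

A 6-joint arm with a two-finger parallel gripper is mounted at the origin on the work surface. World frame = base frame: x ahead of the robot, y to its left, z up, the work surface at z = 0. Lengths are in m, angles in rad, forces in N, time in s.
With the tool pointing down it reaches from about 0.35 to 0.85 m from the base axis. Payload 8.1 kg.
Tool frame: the origin (TCP) lies on the centre line of the jaws, within the pads' length; the fingertips stand 17 mm ahead of it and the grasp point (between the pads) lies 2 mm behind it; z points along the fingers, y is the line along which they close (so a half turn about z gives the same grasp; the last joint's range is limited). The gripper opens to 93 mm and grips with 3 to 60 N. Pads are 15 mm wide; open, the fingers measure 128 mm over their backs; the gripper's body (75 mm by 188 mm) begins 65 mm behind the grasp point.
Start: joints at [1.104, 0.13, 1.488, -0, 1.523, -0.085], TCP at [0.224, 0.557, 0.236] pointing down, gripper open.
Joint ranges: [-2.96, 2.96], [-0.89, 2.26], [0.02, 2.5], [-1.34, 4.48], [0, 2.73], [-2.66, 2.66]. Speed limits (rad/s): [2.39, 2.39, 2.79, 3.14, 3.14, 3.14].

INTERFACE

Orientations are given as a rotation vector (axis times angle).
In Python, from plant import robot, optics, close_job, models gives the robot as it stands.
- The arm moves only by the shell command python3 -m inch 'ROWS' [OPENING] [FORCE]. ROWS is a JSON object of lists of equal length, an entry for each row: "travel": the shift along the tool's x, y, z in m, a list of three; "spin": the turn about the tool's z in rad. In form: {"travel": [[x, y, z], ...], "spin": [spin, ...]}. A call has 1 to 10 rows; each row is the pose to reach, as a shift and turn from the pose commanded when the call began, along the tool's axes at that moment; what a row does not reach only later rows make up. A row lasts 1/12 s, in which the tool goes at most 41.7 mm and 7.16 degrees, less where a joint would pass 70% of its speed; a pose out of reach is approached as far as the arm can. A call with a gripper value outside its range is refused whole. OPENING is the closure, from 0 (fully open) to 1 (shut), set as the call begins (- or left out, the last holds). The fingers move at their own pace and stop on an object; FORCE is the grip in N (left out, the last holds). Time passes only in rows, so rows that repeat a pose let the fingers close. It gives the time, the measured TCP pose, the force, the opening and the grip force at its end, in the units of the state.
- robot.read_state(): the state, without advancing time (a new reading comes with each control period).
- optics.read_camera(name): name is "side" or "top" or "wrist"; returns (picture, depth): 400x640x3 uint8, red, green, blue; 400x640 float32, m along the optical axis (not along the pixel's ray), 0 where there is no reading.
- optics.camera_info(name): a dict with "camera_matrix" (3x3 intrinsics, pixels), "view" (4x4, takes a point from world to camera coordinates). Camera axes: x right, y down, z forward; pixel columns grow to the right and rows downward; lengths in m; the calibration is good to about 2 mm. A picture is of the moment at which its call begins: read the wrist's pose just before it. camera_info takes no time and is no camera call; for the wrist camera it gives the pose at the moment of the call.
- close_job(): hands the job in; it is judged then, once.
Trained networks look in the newest picture that a camera, given by its name, has taken for a name from the list of things; names that differ only in an ending like _2 or _b are one class to them, and where a whole thing is asked for, a point or a joint stands for the part that bears it (a point fixed in the world has none). Each returns a list of dicts, best first, with "p" (0 to 1); they miss things now and then, are a little off and sometimes report something else, mostly with a low value. They report only what shows in the picture. A call takes as long as a camera call. They do not tell look-alikes from the thing itself.
- models.look_for(camera, name): "centre" ([x, y, z] in m, in world coordinates, good to about 4 mm: the middle of the surface that is visible of it).
- models.masks_of(camera, name): "region" (400x640 bool, what is visible of it).
The state is a dict: "t": time; "q": joint angles; "dq": joint speeds; "joint_torque": joint torques, N m; "tool_pos": TCP position; "orientation": TCP orientation; "force": force on the tool from outside, world axes, zero at the start; "wrist_torque": the same for the moment, N m; "opening": finger opening in m; "gripper_force": force on a finger pad.
Only numpy, scipy, OpenCV 4.12 (cv2) and the standard library are available. Lean on these libraries where they do the work, as an engineer would, in place of code of your own. Each camera call takes 0.05 s, during which the arm holds its last target. There are 200 camera calls.

TASK

Take the wooden scraper block and wipe the three loose wood chips off the drilling slide's plate onto the bench with it, not with the fingers, then stand the scraper back on its sole on the bench, away from the slide. Only when the plate is clear, grip the black knob of the sprung index plunger, pull it fully back up to its stop so the pin is clear of its seat hole, and finish while still holding it there so that the plate can be shifted. Leave the other things on the bench where they are.

Things in the scene. Friction and masses are not known exactly. Their poses are not given: they have to be found in the camera images.
- fixture: the drilling slide, fixed to the bench; origin on the bench under the middle of its aluminium plate, z up. Plate x -60 to 60, y -145 to 145 mm, flat top 24 mm above the bench, five dark seat holes in a row along y. Its -y end and long sides are open; the bracket is at the +y end. The chips start on it between y -145 and +5 mm. The dark base rail below (100 mm wide, 10 high) goes on to y 185
- bracket (a point): the slide's grey bracket, fixed: this point is on top of its arm, on the plunger's axis, at x 0, y 105, z 52 mm of the slide. Post 50 x 30 mm at y 155 to 185, top at 52 mm; arm 30 mm wide (x), y 90 to 185, z 40 to 52 mm, over the plate. A steel barrel 18 mm across rises from this point to z 70 mm; the index plunger runs in it
- plunger (a joint): the index plunger's lift in m: 0 seated, its pin 10 mm deep in the seat hole; 0.025 fully up against its stop. A spring pulls it back down: about 6 N at the seat, 13 N at the stop; let go, it snaps home
- knob (a point): the plunger's black pull knob, a plain upright cylinder 28 mm across and 24 mm high, moving straight up with the plunger; this point is the centre of its underside (70 mm above the bench when seated, 95 mm fully up). Gripped across its sides from above; below it are only the 18 mm barrel and, 18 mm lower, the 30 mm wide arm
- scraper: wooden scraper block standing on its steel sole, 200 g or so. Sole and block 34 mm thick (x) by 120 mm wide (y), up to z = 34 mm; above that a grip ridge 24 mm thick (x) by 90 mm (y), up to z = 84 mm. Same front and back. Origin at the centre of the sole's underside, z up; grip it across x
- chip_a: loose wood chip, a pale flat offcut 24 x 42 x 14 mm (x, y, z), 11 g; starts flat on the slide plate; origin at its centre
- chip_b: loose wood chip, a pale flat offcut 26 x 36 x 15 mm (x, y, z), 11 g; starts flat on the slide plate; origin at its centre
- chip_c: loose wood chip, a pale flat offcut 20 x 46 x 14 mm (x, y, z), 11 g; starts flat on the slide plate; origin at its centre
- tape: tape measure, grey rounded case 70 x 36 x 62 mm, standing on the bench; it and the scraper may stand in either of two places (not part of the job)
- screwdriver: screwdriver lying on the bench between the robot and the fixture (not part of the job)
- wrench: steel open-ended wrench lying on the bench beyond the fixture (not part of the job)
- can: spray can, 66 mm across, 190 mm tall, standing far right (not part of the job)
- screws: small grey two-compartment box, 120 x 90 x 35 mm, near right (not part of the job)
Things that resemble listed ones, but are neither listed nor needed, are in the scene too. What is shaped like the chip_c but blue or red is not meant.

How it is judged:
By the outcome, as a careful person would: the job done as asked, in the order asked, and still so for the second after the job is handed in, while the arm keeps its last pose, push and grip.
It also fails if it takes over 61 s, if anything falls off the work surface, if the arm or the gripper's body presses on something with over 40 N, if the wrist force passes 120 N, or if a joint passes its speed limit or range.

## Working session

There is one attempt and no reset: what is moved stays moved. The work goes in short steps, Python scripts to look and compute and a shell command to move; the robot and the scene stay as the last step left them, time stands still between calls to the robot, and variables do not carry over. Pictures are saved under pics/ and viewed, at most 10 in all, crops included, and the job is handed in when it is done.

```bash
mkdir -p pics; ls; python3 - <<'E'
from plant import robot, optics, models
import cv2, numpy as np
s=robot.read_state(); print({k:np.round(v,3) for k,v in s.items()})
for c in ("top","side"):
    p,d=optics.read_camera(c); cv2.imwrite(f"pics/{c}0.png",p[:,:,::-1]); np.save(f"pics/{c}0.npy",d)
    i=optics.camera_info(c); print(c,np.round(i["camera_matrix"],1).tolist(),np.round(i["view"],3).tolist())
    for n in ("fixture","knob","scraper","chip_a","tape"):
        print(c,n,[(np.round(r["centre"],3).tolist(),round(r["p"],2)) for r in models.look_for(c,n)])
E
```

```text
pics
{'t': np.float64(0.0), 'q': array([ 1.104,  0.131,  1.489,  0.   ,  1.523, -0.085]), 'dq': array([ 0.001, -0.001,  0.001,  0.   ,  0.001,  0.001]), 'joint_torque': array([ 1.0000e-03, -5.5985e+01, -4.9176e+01,  7.7000e-02,  3.6000e-02,
       -0.0000e+00]), 'tool_pos': array([0.223, 0.556, 0.235]), 'orientation': array([-5.960e-01, -3.084e+00,  3.000e-03]), 'force': array([0.775, 0.398, 0.912]), 'wrist_torque': array([-0.012, -0.053,  0.031]), 'gripper_force': np.float64(0.0), 'opening': np.float64(0.093)}
top [[423.4, 0.0, 309.6], [0.0, 423.4, 208.2], [0.0, 0.0, 1.0]] [[-0.005, -1.0, -0.02, -0.041], [-0.988, 0.008, -0.154, 0.587], [0.154, 0.019, -0.988, 1.269], [0.0, 0.0, 0.0, 1.0]]
top fixture [([0.56, 0.01, 0.092], 0.7), ([0.57, -0.065, 0.026], 0.67)]
top knob [([0.558, 0.01, 0.094], 0.51)]
top scraper [([0.478, 0.274, 0.063], 0.75)]
top chip_a [([0.445, -0.208, 0.015], 0.65), ([0.727, -0.278, 0.014], 0.61), ([0.545, -0.141, 0.037], 0.6)]
top tape [([0.603, 0.333, 0.059], 0.76)]
side [[461.6, 0.0, 314.6], [0.0, 461.6, 209.0], [0.0, 0.0, 1.0]] [[0.898, -0.439, -0.015, -0.552], [-0.333, -0.659, -0.674, 0.216], [0.286, 0.611, -0.738, 0.998], [0.0, 0.0, 0.0, 1.0]]
side fixture []
side knob [([0.563, 0.004, 0.092], 0.52)]
side scraper [([0.474, 0.272, 0.047], 0.6)]
side chip_a [([0.561, -0.212, 0.038], 0.75), ([0.723, -0.281, 0.013], 0.73), ([0.609, -0.159, 0.037], 0.63), ([0.442, -0.216, 0.015], 0.5), ([0.549, -0.146, 0.039], 0.47)]
side tape [([0.605, 0.322, 0.043], 0.57)]
```

View pics/top0.png

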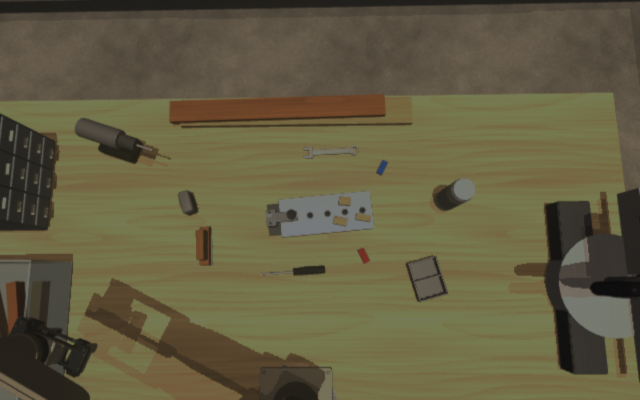

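View pics/side0.png

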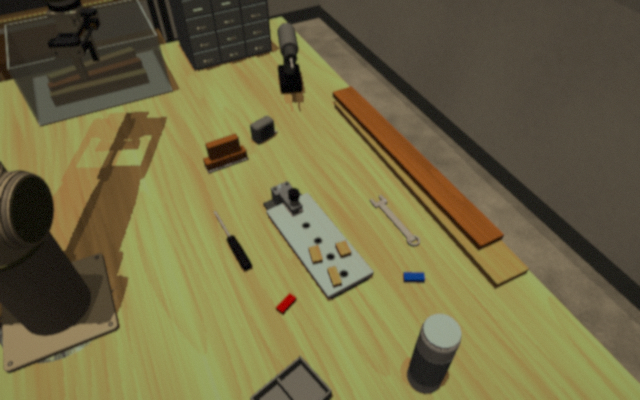

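The top picture shows the scraper at (205,245), the tape at (187,202), the slide at (320,214) with its knob at (291,214), and pale chips on the plate at (345,201), (340,221) and (363,217). The blue (382,167) and red (363,256) pieces on the bench are look-alikes. The three pale ones on the plate fit the description. Next I'll measure and take one enlarged crop.

```bash
cat > h.py <<'E'
from plant import robot, optics, models
import cv2, numpy as np
def cloud(c,pd=None):
    i=optics.camera_info(c); p,d=pd if pd else optics.read_camera(c)
    K=i["camera_matrix"];V=np.array(i["view"])
    v,u=np.mgrid[:400,:640]
    X=np.stack([(u-K[0][2])*d/K[0][0],(v-K[1][2])*d/K[1][1],d],-1)
    W=(X-V[:3,3])@V[:3,:3]
    W[d==0]=np.nan
    return p,W
def rect(P):
    r=cv2.minAreaRect(P[:,:2].astype(np.float32)*1000); return np.round(r[0],1),np.round(r[1],1),round(r[2],1)
E
python3 - <<'E'
from h import *
ims=[]
for c in ("top","side"):
    p,W=cloud(c); x,y,z=W[...,0],W[...,1],W[...,2]
    b=(x>.3)&(x<.8)&(y>-.3)&(y<.3)&(abs(z)<.006); print(c,"bench z",np.nanmedian(z[b]))
    m=(abs(x-.57)<.12)&(y>-.25)&(y<.1)&(z>.017)&(z<.031)
    m=cv2.morphologyEx(m.astype(np.uint8),cv2.MORPH_OPEN,np.ones((3,3)))>0
    print("plate",m.sum(),rect(W[m]),np.median(z[m]))
    m=(abs(x-.476)<.1)&(abs(y-.274)<.07)&(z>.07)&(z<.095); print("ridge",m.sum(),rect(W[m]),np.median(z[m]))
    m=(abs(x-.476)<.1)&(abs(y-.274)<.07)&(z>.02)&(z<.095); print("scr",m.sum(),rect(W[m]))
    m=(abs(x-.56)<.04)&(abs(y-.01)<.04)&(z>.085)&(z<.105); print("knob",m.sum(),rect(W[m]),np.median(z[m]))
    for n in ("scraper","chip_a","tape"):
        for r in models.masks_of(c,n): 
            P=W[r["region"]]; P=P[~np.isnan(P[:,0])]; print(n,round(r["p"],2),rect(P),np.median(P[:,2]).round(3))
    a,b2=((180,280,190,390) if c=="top" else (120,310,195,385))[0:2],((180,280,190,390) if c=="top" else (120,310,195,385))[2:]
    k=3.8 if c=="top" else 2.5
    ims.append(cv2.resize(cv2.convertScaleAbs(p[a[0]:a[1],b2[0]:b2[1],::-1],alpha=1.5),None,fx=k,fy=k,interpolation=2))
cv2.imwrite("pics/crop1.png",ims[0])
E
```

```text
top bench z 0.0007440225178172575
plate 2878 (array([572.5, -93.9]), array([120.9, 289.6]), 5.0) 0.02483962333815011
ridge 264 (array([474.4, 284. ]), array([87.9, 23.8]), 2.3) 0.08409795933673361
scr 523 (array([499.6, 291.6]), array([173.9,  55.2]), 16.8)
knob 68 (array([562.2,   9.9]), array([24.5, 24.2]), 1.4) 0.0937305942825283
scraper 0.82 (array([474.2, 290.4]), array([120.6,  46.1]), 2.1) 0.059
chip_a 0.58 (array([ 609.2, -154. ]), array([35.9, 27.3]), 87.1) 0.039
chip_a 0.5 (array([ 557.9, -210. ]), array([44.2, 19.7]), 79.5) 0.039
chip_a 0.39 (array([ 547.2, -137.2]), array([34.9, 18.8]), 86.3) 0.039
tape 0.69 (array([394.4,   8.6]), array([ 24.9, 193.4]), 2.7) 0.024
tape 0.54 (array([607.6, 340.6]), array([69.1, 38.9]), 16.5) 0.06
side bench z -8.06583030126729e-05
plate 4366 (array([572.8, -88.6]), array([121.8, 305.6]), 5.1) 0.023916015072387095
ridge 304 (array([474.1, 282.6]), array([89.9, 30.6]), 1.8) 0.08214594629065952
scr 921 (array([500.6, 289.3]), array([173.5,  59.1]), 16.8)
knob 104 (array([564.6,   8.7]), array([30. , 26.1]), 65.3) 0.09294856277464977
scraper 0.79 (array([480.1, 309.1]), array([133.,  92.]), 2.4) 0.039
chip_a 0.71 (array([ 559.1, -211.9]), array([46.9, 20.3]), 80.2) 0.037
chip_a 0.61 (array([ 442.1, -212.4]), array([46.9, 20.5]), 25.1) 0.013
chip_a 0.58 (array([ 612.1, -154. ]), array([38.8, 27.3]), 82.6) 0.038
chip_a 0.5 (array([ 724. , -278.1]), array([21.7, 45. ]), 62.6) 0.013
tape 0.71 (array([634.3, 362.4]), array([145.6,  60.3]), 40.8) 0.043
tape 0.49 (array([ 778.5, -116.1]), array([ 35.9, 176.6]), 1.2) 0.006
```

View pics/crop1.png

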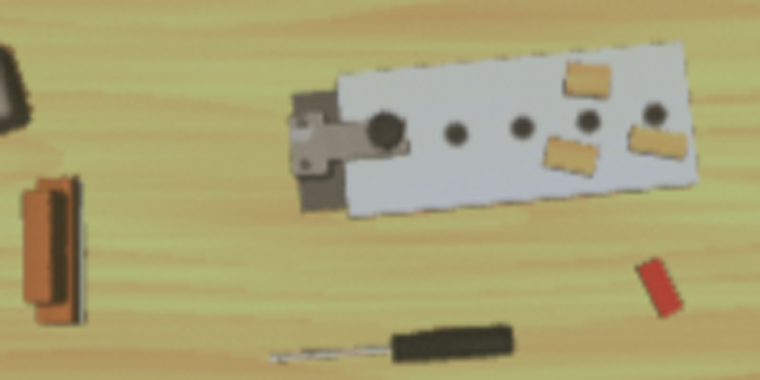

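The enlarged crop confirms three pale chips on the plate. The red piece is off on the bench, and the scraper is the brown ridge block at left. The slide is at (572.5,-93.9) mm with yaw 5°. The scraper is at (474,283.5), thin axis at yaw 92.3°.

```bash
cat >> h.py <<'E'
from scipy.spatial.transform import Rotation as R
F=(np.array([.5725,-.0939]),np.radians(5.0))
def fx(x,y):
    c,s=np.cos(F[1]),np.sin(F[1]); return F[0]+np.array([c*x-s*y,s*x+c*y])/1000
def go(*wps):
    "wps: (x,y,z,yaw_deg of tool y) -> tool travel & spin"
    s=robot.read_state(); M=R.from_rotvec(s["orientation"]).as_matrix(); p=np.array(s["tool_pos"])
    yaw=np.arctan2(M[1,1],M[0,1])
    print("t",round(s["t"],2),"p",np.round(p,4),"yaw",np.degrees(yaw).round(2),"tilt",np.round(M[:2,2],4),"open",round(s["opening"],4),"gf",round(s["gripper_force"],1),"F",np.round(s["force"],1),"q",np.round(s["q"],2))
    for x,y,z,w in wps: print(np.round(M.T@(np.array([x,y,z])-p),4).tolist(), round(-(np.radians(w)-yaw),4))
E
python3 -c "
from h import *
go((.474,.2835,.16,92.3),(.474,.2835,.058,92.3))"
```

```text
t 1.0 p [0.2235 0.5568 0.2357] yaw 68.12 tilt [0. 0.] open 0.0929 gf 0.0 F [-0.5  0.8  0.6] q [ 1.1   0.13  1.49 -0.    1.52 -0.09]
[-0.3343, -0.1603, 0.0757] -0.4219
[-0.3343, -0.1603, 0.1777] -0.4219
```

```bash
python3 -m inch '{"travel": [[-0.035,-0.017,0.008],[-0.07,-0.033,0.016],[-0.105,-0.05,0.024],[-0.14,-0.067,0.032],[-0.175,-0.084,0.04],[-0.21,-0.1,0.048],[-0.245,-0.117,0.056],[-0.28,-0.134,0.064],[-0.307,-0.147,0.07],[-0.334,-0.16,0.076]], "spin": [-0.042,-0.084,-0.126,-0.168,-0.21,-0.252,-0.294,-0.336,-0.378,-0.422]}' 0 40
python3 -c "
from h import *
p,W=cloud('top');x,y,z=W[...,0],W[...,1],W[...,2]
go((.474,.2835,.058,92.3))
import cv2
p,W=cloud('wrist'); z=W[...,2]
m=(z>.076)&(z<.092)&(abs(W[...,0]-.474)<.08)&(abs(W[...,1]-.283)<.04); print(m.sum(), m.sum()>20 and rect(W[m]), np.median(z[m]))"
```

```text
t: 1.83
tool_pos: [0.475, 0.2821, 0.1594]
orientation: [-0.065, 3.141, 0.0]
force: [0.2, -0.1, 0.4]
opening: 0.0928
gripper_force: 0.0
t 1.88 p [0.4775 0.2783 0.1581] yaw 92.46 tilt [ 0.0007 -0.0029] open 0.0928 gf 0.0 F [ 0.7 -4.  -0.6] q [ 0.44  0.05  1.71 -0.    1.38 -1.18]
[0.0033, 0.0057, 0.1001] 0.0028
3230 (array([474.9, 284.9]), array([89.3, 23.9]), 2.1) 0.08450959152723692
```

```bash
python3 -m inch '{"travel": [[0,0.0005,0.03],[0,0.0005,0.06],[0,0.0005,0.09],[0,0.0005,0.1],[0,0.0005,0.1],[0,0.0005,0.1]], "spin": [0,0,0,0,0,0]}' 0 40
python3 -c "
from h import *
go((.474,.2835,.058,92.3))"
python3 -m inch '{"travel": [[0,0,0],[0,0,0],[0,0,0],[0,0,0],[0,0,0],[0,0,0],[0,0,0]], "spin": [0,0,0,0,0,0,0]}' 0.9 40
python3 -c "
from h import *
go((*fx(0,28),.2,95),)"
```

```text
t: 2.43
tool_pos: [0.4736, 0.2848, 0.0602]
orientation: [0.064, -3.14, 0.0]
force: [-0.2, 0.9, 0.5]
opening: 0.093
gripper_force: 0.0
t 2.43 p [0.4736 0.2848 0.0602] yaw 92.32 tilt [-0.0005 -0.0001] open 0.093 gf 0.0 F [-0.2  0.9  0.5] q [ 0.45  0.16  1.79  0.    1.19 -1.16]
[-0.0003, -0.0013, 0.0022] 0.0003
t: 3.02
tool_pos: [0.4739, 0.2844, 0.0598]
orientation: [-0.063, 3.141, 0.0]
force: [-0.2, -0.2, 0.2]
opening: 0.0509
gripper_force: 0.0
t 3.02 p [0.4739 0.2844 0.0598] yaw 92.3 tilt [0.0001 0.0001] open 0.0509 gf 0.0 F [-0.2 -0.2  0.2] q [ 0.45  0.16  1.79  0.    1.19 -1.16]
[-0.0821, -0.354, -0.1402] -0.0471
```

```bash
python3 -m inch '{"travel": [[0,0,0],[0,0,0],[0,0,0],[0,0,0],[0,0,0],[0,0,0],[0,0,0]], "spin": [0,0,0,0,0,0,0]}' 1 40
python3 -m inch '{"travel": [[0,0,-0.02],[0,0,-0.05],[0,0,-0.09],[0,0,-0.12],[0,0,-0.12],[0,0,-0.12]], "spin": [0,0,0,0,0,0]}'
python3 -c "
from h import *
go((*fx(0,28),.18,95),)"
```

```text
t: 3.6
tool_pos: [0.4737, 0.2843, 0.0595]
orientation: [0.063, -3.141, 0.0]
force: [0.6, -0.7, -0.5]
opening: 0.0236
gripper_force: 40.0
t: 4.1
tool_pos: [0.4753, 0.2852, 0.1822]
orientation: [-0.063, 3.136, 0.003]
force: [0.3, 0.7, -3.4]
opening: 0.0234
gripper_force: 40.0
t 4.1 p [0.4753 0.2852 0.1822] yaw 92.31 tilt [0.0046 0.0022] open 0.0234 gf 40.0 F [ 0.3  0.7 -3.4] q [ 0.45  0.03  1.69  0.    1.41 -1.16]
[-0.0805, -0.3547, 0.0019] -0.047
```

```bash
python3 -m inch '{"travel": [[-0.008,-0.036,0],[-0.016,-0.072,0],[-0.024,-0.108,0],[-0.032,-0.144,0],[-0.04,-0.18,0],[-0.048,-0.216,0],[-0.056,-0.252,0],[-0.064,-0.288,0],[-0.072,-0.324,0],[-0.081,-0.354,0]], "spin": [-0.005,-0.01,-0.015,-0.02,-0.025,-0.03,-0.035,-0.04,-0.045,-0.047]}'
python3 -m inch '{"travel": [[0,0,0],[0,0,0],[0,0,0]], "spin": [0,0,0]}'
python3 - <<'E'
from h import *
go((*fx(0,28),.0597+.026,95),)
p,W=cloud('side')
cv2.imwrite('pics/side1.png',cv2.resize(p[120:340,180:440,::-1],None,fx=2.5,fy=2.5))
E
```

```text
t: 4.93
tool_pos: [0.5678, -0.0684, 0.1771]
orientation: [0.136, -3.135, -0.001]
force: [-0.6, 1.4, -1.9]
opening: 0.024
gripper_force: 40.0
t: 5.18
tool_pos: [0.5678, -0.0656, 0.1776]
orientation: [0.136, -3.135, -0.002]
force: [-0.4, 0.2, -1.1]
opening: 0.0241
gripper_force: 40.0
t 5.18 p [ 0.5678 -0.0656  0.1776] yaw 94.96 tilt [-0.0033  0.0012] open 0.0241 gf 40.0 F [-0.4  0.2 -1.1] q [-0.2   0.09  1.64  0.    1.42 -1.86]
[-0.0025, -0.0008, 0.0919] -0.0007
```

View pics/side1.png

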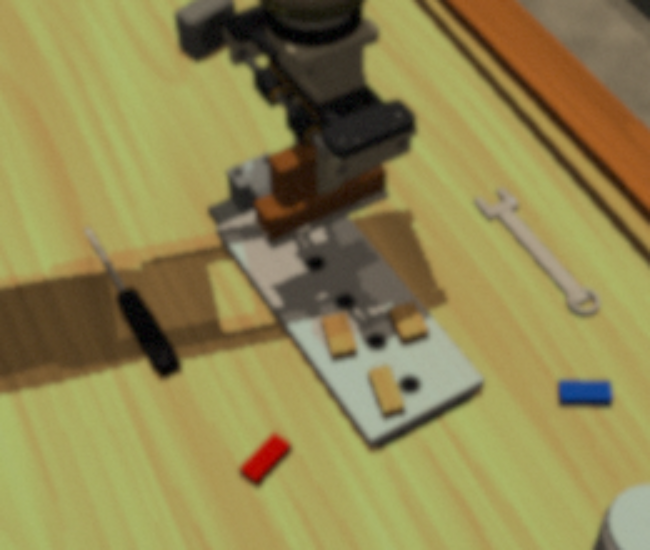

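The scraper is held level over the plate in front of the bracket. The three chips are ahead of it, at about (338,335), (408,322) and (386,390) in this crop. Now I'll lower it to hover about 1.5 mm over the plate.

```bash
python3 -m inch '{"travel": [[-0.002,0,0.03],[-0.002,0,0.06],[-0.002,0,0.075],[-0.002,0,0.083],[-0.002,0,0.088],[-0.002,0,0.088],[-0.002,0,0.088]], "spin": [0,0,0,0,0,0,0]}'
python3 - <<'E'
from h import *
go((*fx(0,28),.0597+.026,95),)
E
```

```text
t: 5.82
tool_pos: [0.5716, -0.0655, 0.0927]
orientation: [-0.138, 3.137, -0.001]
force: [0.1, 0.3, -1.9]
opening: 0.0239
gripper_force: 40.0
t 5.82 p [ 0.5716 -0.0655  0.0927] yaw 95.04 tilt [ 0.0014 -0.0003] open 0.0239 gf 40.0 F [ 0.1  0.3 -1.9] q [-0.2   0.18  1.71  0.    1.26 -1.86]
[0.0016, -0.0004, 0.007] 0.0007
```

```bash
python3 -m inch '{"travel": [[0,0,0.003],[0,0,0.006],[0,0,0.006]], "spin": [0,0,0]}'
python3 - <<'E'
from h import *
go((*fx(0,28),.0597+.026,95),(*fx(0,-190),.0597+.026,95))
E
```

```text
t: 6.07
tool_pos: [0.5712, -0.066, 0.0859]
orientation: [-0.137, 3.138, -0.0]
force: [-0.7, -0.1, -1.8]
opening: 0.0235
gripper_force: 40.0
t 6.07 p [ 0.5712 -0.066   0.0859] yaw 94.99 tilt [ 0.0007 -0.0002] open 0.0235 gf 40.0 F [-0.7 -0.1 -1.8] q [-0.2   0.18  1.71 -0.    1.25 -1.86]
[0.0012, 0.0001, 0.0002] -0.0001
[0.0011, -0.2179, 0.0002] -0.0001
```

```bash
python3 -m inch '{"travel": [[0.001,-0.005,0],[0.001,-0.016,0],[0.001,-0.028,0],[0.001,-0.04,0],[0.001,-0.052,0],[0.001,-0.064,0],[0.001,-0.076,0],[0.001,-0.088,0],[0.001,-0.1,0],[0.001,-0.112,0]], "spin": [0,0,0,0,0,0,0,0,0,0]}'
python3 -m inch '{"travel": [[0,-0.012,0],[0,-0.024,0],[0,-0.036,0],[0,-0.048,0],[0,-0.06,0],[0,-0.072,0],[0,-0.084,0],[0,-0.096,0],[0,-0.106,0],[0,-0.106,0]], "spin": [0,0,0,0,0,0,0,0,0,0]}'
python3 - <<'E'
from h import *
go((*fx(0,-190),.0597+.026,95))if 0 else go()
p,W=cloud('side')
cv2.imwrite('pics/side2.png',cv2.resize(p[120:390,180:480,::-1],None,fx=2.2,fy=2.2))
E
```

```text
t: 6.9
tool_pos: [0.5798, -0.1789, 0.0856]
orientation: [0.137, -3.139, 0.0]
force: [-1.0, -0.0, -2.1]
opening: 0.0235
gripper_force: 40.0
t: 7.73
tool_pos: [0.589, -0.2856, 0.0858]
orientation: [-0.135, 3.138, -0.002]
force: [-0.1, -0.1, -2.3]
opening: 0.0239
gripper_force: 40.0
t 7.73 p [ 0.589  -0.2856  0.0858] yaw 94.91 tilt [ 0.0004 -0.001 ] open 0.0239 gf 40.0 F [-0.1 -0.1 -2.3] q [-0.53  0.38  1.47 -0.    1.29 -2.19]
```

View pics/side2.png

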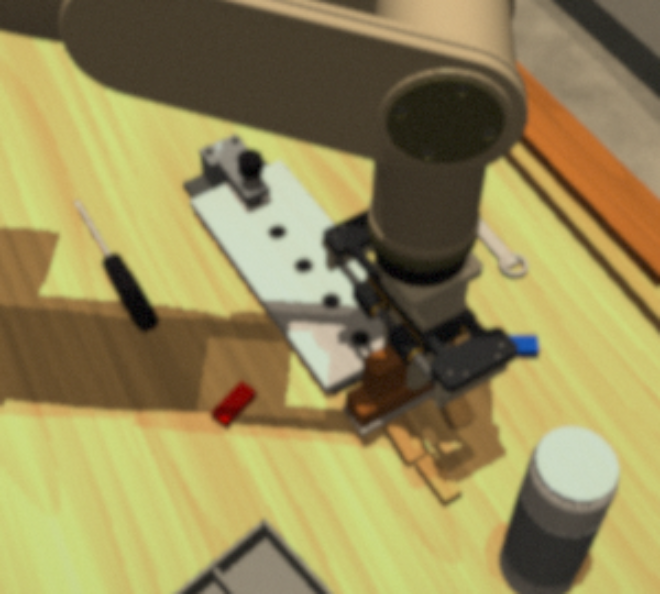

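The plate looks clear, and the chips lie on the bench beyond the scraper near (430,455). I'll lift and take the scraper back to its place.

```bash
python3 -m inch '{"travel": [[0,0,-0.03],[0,0,-0.06],[0,0,-0.09],[0,0,-0.1],[0,0,-0.1],[0,0,-0.1]], "spin": [0,0,0,0,0,0]}'
python3 - <<'E'
from h import *
go((.474,.2843,.18,92.3))
for c in("top","side"):
    p,W=cloud(c); L=(W[...,:2]-F[0])@np.array([[np.cos(F[1]),-np.sin(F[1])],[np.sin(F[1]),np.cos(F[1])]])
    m=(abs(L[...,0])<.058)&(L[...,1]>-.143)&(L[...,1]<.085)&(W[...,2]>.03)
    print(c,m.sum(),W[m].mean(0) if m.any() else "")
    for r in models.masks_of(c,"chip_a"):
        P=W[r["region"]]; P=P[~np.isnan(P[:,0])]; print(round(r["p"],2),rect(P),np.median(P[:,2]).round(3))
E
```

```text
t: 8.28
tool_pos: [0.5892, -0.2828, 0.1852]
orientation: [-0.138, 3.138, -0.0]
force: [0.1, 0.5, -2.5]
opening: 0.0238
gripper_force: 40.0
t 8.28 p [ 0.5892 -0.2828  0.1852] yaw 95.02 tilt [ 0.0004 -0.0001] open 0.0238 gf 40.0 F [ 0.1  0.5 -2.5] q [-0.53  0.3   1.39  0.    1.45 -2.18]
[0.0651, 0.575, 0.0051] 0.0474
top 1166 [ 0.57557475 -0.20390604  0.50202439]
0.3 (array([ 549.5, -298.9]), array([37.5, 64.2]), 4.8) 0.162
side 3276 [ 0.55863885 -0.20934567  0.52772534]
0.7 (array([ 442.7, -212.7]), array([48.1, 23. ]), 24.0) 0.013
0.67 (array([ 570.8, -321. ]), array([24.3, 40.4]), 2.5) 0.014
0.61 (array([ 582.7, -365.4]), array([28.6, 52.5]), 4.1) 0.013
0.52 (array([ 627.4, -304.8]), array([25.1, 42.8]), 6.0) 0.014
0.47 (array([ 724. , -279.2]), array([21.4, 46.8]), 63.4) 0.013
```

All three chips are flat on the bench beyond the slide's end. Now I'll carry the scraper back.

```bash
python3 -m inch '{"travel": [[0.004,0.037,0],[0.008,0.074,0],[0.012,0.111,0],[0.016,0.148,0],[0.02,0.185,0],[0.025,0.222,0],[0.029,0.259,0],[0.033,0.296,0],[0.037,0.333,0],[0.042,0.37,0]], "spin": [0.003,0.006,0.009,0.012,0.015,0.018,0.021,0.024,0.027,0.03]}'
python3 -m inch '{"travel": [[0.004,0.037,0.001],[0.008,0.074,0.002],[0.012,0.111,0.003],[0.016,0.148,0.004],[0.02,0.185,0.005],[0.023,0.205,0.005],[0.023,0.205,0.005],[0.023,0.205,0.005],[0.023,0.205,0.005]], "spin": [0.003,0.006,0.009,0.012,0.015,0.0174,0.0174,0.0174,0.0174]}'
python3 - <<'E'
from h import *
go((.474,.2843,.0595,92.3))
E
```

```text
t: 9.32
tool_pos: [0.5135, 0.0833, 0.1842]
orientation: [0.089, -3.138, 0.0]
force: [0.3, -0.2, -2.0]
opening: 0.024
gripper_force: 40.0
t: 10.07
tool_pos: [0.4798, 0.2844, 0.1795]
orientation: [0.063, -3.139, 0.002]
force: [-0.3, -0.5, -2.4]
opening: 0.0238
gripper_force: 40.0
t 10.07 p [0.4798 0.2844 0.1795] yaw 92.3 tilt [-0.0016 -0.0013] open 0.0238 gf 40.0 F [-0.3 -0.5 -2.4] q [ 0.44  0.05  1.68 -0.    1.42 -1.17]
[0.0056, 0.0003, 0.12] -0.0
```

```bash
python3 -m inch '{"travel": [[0.005,0,0.03],[0.005,0,0.06],[0.005,0,0.09],[0.005,0,0.105],[0.005,0,0.112],[0.005,0,0.116],[0.005,0,0.116],[0.005,0,0.116]], "spin": [0,0,0,0,0,0,0,0]}'
python3 - <<'E'
from h import *
go((.474,.2843,.0595,92.3))
E
```

```text
t: 10.73
tool_pos: [0.4764, 0.2848, 0.066]
orientation: [-0.061, 3.139, 0.001]
force: [0.9, -0.2, -1.8]
opening: 0.0235
gripper_force: 40.0
t 10.73 p [0.4764 0.2848 0.066 ] yaw 92.23 tilt [0.0018 0.0008] open 0.0235 gf 40.0 F [ 0.9 -0.2 -1.8] q [ 0.45  0.16  1.78 -0.    1.2  -1.16]
[0.0024, -0.0005, 0.0065] -0.0011
```

```bash
python3 -m inch '{"travel": [[0,0,0.002],[0,0,0.004],[0,0,0.006],[0,0,0.006],[0,0,0.006]], "spin": [0,0,0,0,0]}'
```

```text
t: 11.15
tool_pos: [0.4761, 0.2853, 0.0595]
orientation: [-0.063, 3.139, 0.001]
force: [1.8, 0.5, 2.6]
opening: 0.0237
gripper_force: 40.0
```

The force shows the sole on the bench. Release, then rise.

```bash
python3 -m inch '{"travel": [[0,0,0],[0,0,0],[0,0,0],[0,0,0],[0,0,0],[0,0,0],[0,0,0],[0,0,0]], "spin": [0,0,0,0,0,0,0,0]}' 0.3 40
python3 -m inch '{"travel": [[0,0,-0.02],[0,0,-0.05],[0,0,-0.08],[0,0,-0.11],[0,0,-0.13],[0,0,-0.13],[0,0,-0.13]], "spin": [0,0,0,0,0,0,0]}'
python3 - <<'E'
from h import *
go((*fx(0,105),.19,95))
p,W=cloud("top");z=W[...,2]
m=(abs(W[...,0]-.474)<.1)&(abs(W[...,1]-.284)<.07)&(z>.07)&(z<.095); print("ridge",m.sum(),m.any() and (rect(W[m]),np.median(z[m])))
p,W=cloud("side");z=W[...,2]
m=(abs(W[...,0]-.474)<.1)&(abs(W[...,1]-.284)<.07)&(z>.07)&(z<.095); print("ridge",m.sum(),m.any() and (rect(W[m]),np.median(z[m])))
m=(abs(W[...,0]-.56)<.04)&(abs(W[...,1]-.01)<.04)&(z>.085)&(z<.105); print("knob",m.sum(),m.any() and (rect(W[m]),np.median(z[m])))
E
```

```text
t: 11.82
tool_pos: [0.4752, 0.2849, 0.0586]
orientation: [0.062, -3.141, 0.0]
force: [0.1, -0.3, -0.2]
opening: 0.0645
gripper_force: 0.0
t: 12.4
tool_pos: [0.4762, 0.2854, 0.1903]
orientation: [-0.062, 3.138, 0.002]
force: [-0.6, 0.2, -1.0]
opening: 0.0651
gripper_force: 0.0
t 12.4 p [0.4762 0.2854 0.1903] yaw 92.28 tilt [0.0031 0.0015] open 0.0651 gf 0.0 F [-0.6  0.2 -1. ] q [ 0.45  0.03  1.68 -0.    1.43 -1.16]
[-0.0761, -0.2779, 0.0002] -0.0475
ridge 60 ((array([440.9, 284.5]), array([18.4, 25.4]), 7.1), np.float64(0.08328083323252503))
ridge 303 ((array([476.5, 283.7]), array([89.2, 28.9]), 2.2), np.float64(0.08235298948135145))
knob 102 ((array([564.2,   8.6]), array([29. , 25.7]), 53.3), np.float64(0.09322396850557083))
```

The scraper stands on its sole. Now to the knob.

```bash
python3 -m inch '{"travel": [[-0.01,-0.036,0],[-0.02,-0.072,0],[-0.03,-0.108,0],[-0.04,-0.144,0],[-0.05,-0.18,0],[-0.06,-0.216,0],[-0.068,-0.25,0],[-0.076,-0.278,0],[-0.076,-0.278,0],[-0.076,-0.278,0]], "spin": [-0.006,-0.012,-0.018,-0.024,-0.03,-0.036,-0.042,-0.0475,-0.0475,-0.0475]}' 0.2 50
python3 -m inch '{"travel": [[0,0,0],[0,0,0]], "spin": [0,0]}'
python3 - <<'E'
from h import *
go((*fx(0,105),.08,95))
p,W=cloud("wrist");z=W[...,2]
cv2.imwrite("pics/wrist1.png",p[:,:,::-1])
m=(abs(W[...,0]-.56)<.04)&(abs(W[...,1]-.01)<.04)&(z>.086)&(z<.102); print("knob",m.sum(),m.any() and (cv2.minEnclosingCircle(W[m][:,:2].astype(np.float32)),np.median(W[m],0)))
E
```

```text
t: 13.33
tool_pos: [0.5614, 0.0088, 0.1865]
orientation: [0.132, -3.135, -0.001]
force: [0.5, 0.0, 0.5]
opening: 0.0741
gripper_force: 0.0
t: 13.5
tool_pos: [0.5615, 0.0113, 0.1876]
orientation: [0.139, -3.137, -0.001]
force: [0.1, 0.6, 0.7]
opening: 0.0741
gripper_force: 0.0
t 13.5 p [0.5615 0.0113 0.1876] yaw 95.06 tilt [-0.0018  0.0005] open 0.0741 gf 0.0 F [0.1 0.6 0.7] q [-0.07  0.06  1.66  0.    1.43 -1.73]
[-0.002, -0.0008, 0.1076] 0.001
knob 829 (((0.5642147660255432, 0.010497580282390118), 0.013992124237120152), array([0.56299554, 0.01027319, 0.09458901]))
```

View pics/wrist1.png

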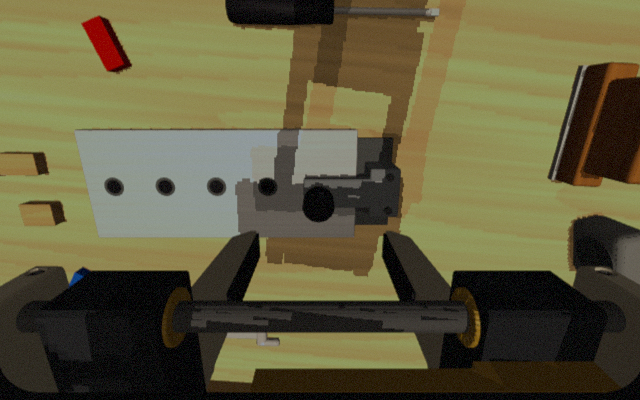

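The wrist view shows a clear plate, the knob at (318,203) between the fingers, the scraper standing at (600,120), and chips on the bench at (22,163) and (40,213). The knob is measured at (564,10.5) mm. I'll descend and grip.

```bash
python3 -m inch '{"travel": [[-0.002,-0.001,0.03],[-0.002,-0.001,0.06],[-0.002,-0.001,0.085],[-0.002,-0.001,0.1],[-0.002,-0.001,0.107],[-0.002,-0.001,0.107],[-0.002,-0.001,0.107]], "spin": [0,0,0,0,0,0,0]}'
python3 - <<'E'
from h import *
go((.564,.0105,.08,95))
E
```

```text
t: 14.13
tool_pos: [0.5645, 0.01, 0.0822]
orientation: [-0.139, 3.138, 0.0]
force: [0.4, -0.5, 0.2]
opening: 0.0744
gripper_force: 0.0
t 14.13 p [0.5645 0.01   0.0822] yaw 95.06 tilt [0.0002 0.    ] open 0.0744 gf 0.0 F [ 0.4 -0.5  0.2] q [-0.07  0.16  1.74  0.    1.24 -1.73]
[0.0004, 0.0005, 0.0022] 0.001
```

```bash
python3 -m inch '{"travel": [[0,0.0005,0.002],[0,0.0005,0.002],[0,0.0005,0.002],[0,0.0005,0.002],[0,0.0005,0.002],[0,0.0005,0.002],[0,0.0005,0.002],[0,0.0005,0.002],[0,0.0005,0.002],[0,0.0005,0.002]], "spin": [0,0,0,0,0,0,0,0,0,0]}' 1 50
python3 -m inch '{"travel": [[0,0,0],[0,0,0],[0,0,0]], "spin": [0,0,0]}'
```

```text
t: 14.97
tool_pos: [0.5643, 0.0095, 0.0797]
orientation: [-0.137, 3.139, -0.001]
force: [0.1, -3.9, 0.6]
opening: 0.0266
gripper_force: 50.0
t: 15.22
tool_pos: [0.5643, 0.0095, 0.0797]
orientation: [-0.137, 3.139, -0.001]
force: [-0.6, -3.8, 0.9]
opening: 0.0269
gripper_force: 50.0
```

```bash
python3 -m inch '{"travel": [[0,-0.0005,-0.004],[0,-0.0005,-0.008],[0,-0.0005,-0.012],[0,-0.0005,-0.016],[0,-0.0005,-0.02],[0,-0.0005,-0.023],[0,-0.0005,-0.023],[0,-0.0005,-0.023]], "spin": [0,0,0,0,0,0,0,0]}' 1 60
python3 -m inch '{"travel": [[0,0,-0.001],[0,0,-0.002],[0,0,-0.002],[0,0,-0.002]], "spin": [0,0,0,0]}'
```

```text
t: 15.88
tool_pos: [0.5643, 0.0095, 0.1015]
orientation: [0.137, -3.138, -0.0]
force: [6.6, -3.2, -11.6]
opening: 0.0268
gripper_force: 60.0
t: 16.22
tool_pos: [0.5642, 0.0095, 0.1033]
orientation: [0.137, -3.138, -0.0]
force: [7.1, -2.3, -11.9]
opening: 0.0269
gripper_force: 60.0
```

```bash
python3 -m inch '{"travel": [[0,0,-0.001],[0,0,-0.002],[0,0,-0.002],[0,0,-0.002]], "spin": [0,0,0,0]}'
```

```text
t: 16.55
tool_pos: [0.5642, 0.0095, 0.1048]
orientation: [0.137, -3.138, -0.0]
force: [9.6, -2.7, -15.6]
opening: 0.0266
gripper_force: 60.0
```

```bash
python3 -m inch '{"travel": [[0,0,-0.001],[0,0,-0.001],[0,0,-0.001]], "spin": [0,0,0]}'
python3 - <<'E'
from h import *
ims=[]
for c in ("side","top"):
    p,W=cloud(c);z=W[...,2]
    m=(abs(W[...,0]-.564)<.02)&(abs(W[...,1]-.01)<.02)&(z>.06)&(z<.16)
    print(c,m.sum(),np.round(np.sort(z[m])[::10],3))
    ims.append(p)
cv2.imwrite("pics/side3.png",cv2.resize(ims[0][110:330,160:440,::-1],None,fx=2.7,fy=2.7,interpolation=2))
E
```

```text
t: 16.8
tool_pos: [0.5641, 0.0095, 0.1049]
orientation: [0.137, -3.138, -0.001]
force: [13.8, -2.3, -23.0]
opening: 0.0267
gripper_force: 60.0
side 125 [0.061 0.063 0.067 0.071 0.081 0.095 0.103 0.108 0.113 0.115 0.118 0.12
 0.121]
top 0 []
```

View pics/side3.png

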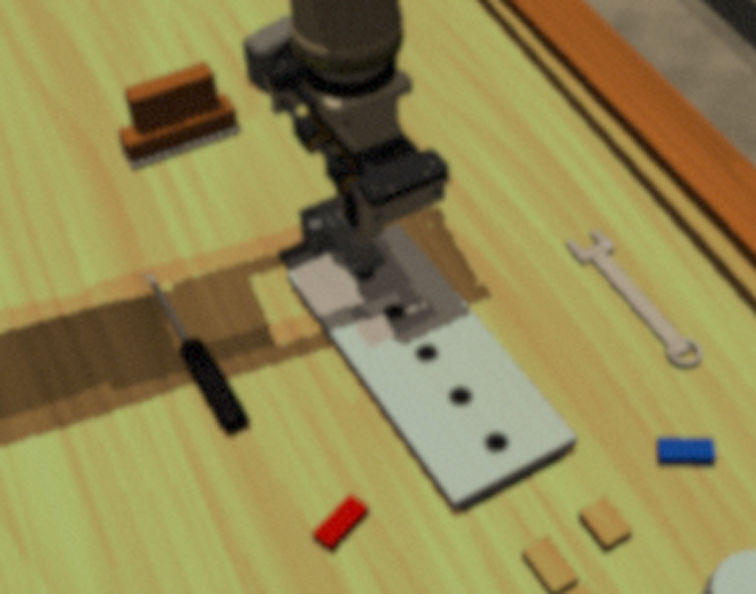

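The knob is held up: the TCP stalls at a 25 mm lift and the force climbs past the spring's 13 N, so it is at its stop. The plate is clear, the scraper is standing at (180,115), and chips are on the bench at (550,565) and (605,523). I'll check that the hold is steady.

```bash
python3 -m inch '{"travel": [[0,0,0],[0,0,0],[0,0,0],[0,0,0],[0,0,0],[0,0,0]], "spin": [0,0,0,0,0,0]}'
```

```text
t: 17.4
tool_pos: [0.5641, 0.0095, 0.1049]
orientation: [0.137, -3.138, -0.001]
force: [13.9, -2.9, -23.1]
opening: 0.0267
gripper_force: 60.0
```

```bash
python3 -c "
from plant import close_job
print(close_job())"
```

```text
the job is handed in; nothing more can be done
None
```

I handed the job in at about 17 s with all three chips wiped off the plate onto the bench, the scraper standing on its sole back where it started, and the plunger knob held up at its 25 mm stop.

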